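# Short-spin on the bench microcentrifuge

### The arm

A 6-joint arm with a two-finger parallel gripper is mounted at the origin on a cart in front of the work surface, level with it; the furniture and walls round the work are solid. World frame = base frame: x ahead of the robot, y to its left, z up, the work surface at z = 0. Lengths are in m, angles in rad, forces in N, time in s.
With the tool pointing down it reaches from about 0.3 to 0.875 m from the base axis. Payload 6.4 kg.
Tool frame: the origin (TCP) lies at the very end of the fingers, on their centre line; the grasp point (between the pads) lies 19 mm behind it; z points along the fingers, y is the line along which they close (so a half turn about z gives the same grasp; the last joint's range is limited). The gripper opens to 85 mm and grips with 20 to 120 N. Pads are 22 mm wide; open, the fingers measure 114 mm over their backs; the gripper's body (76 mm by 85 mm) begins 54 mm behind the grasp point. The pads swing forward as they close: fully open they stand 13 mm farther back than shut.
Start: joints at [-1.52, 0.181, 1.607, -0, 1.354, -0.206], TCP at [0.146, -0.556, 0.231] pointing down, gripper open.
Joint ranges: [-2.99, 2.99], [-0.89, 2.07], [0.3, 2.58], [-1.14, 4.28], [0, 2.63], [-3.12, 3.12]. Speed limits (rad/s): [2.57, 2.57, 3.01, 3.14, 3.14, 3.14].

### API

Orientations are given as a unit quaternion [w, x, y, z].
In Python, from bench import ctrl gives the robot as it stands.
- The arm moves only by the shell command python3 jog.py 'ROWS'. ROWS is one flat JSON list of numbers that holds 1 to 10 rows one after another, with no inner brackets; each row has 7 numbers: dx, dy, dz in m, then a rotation vector rx, ry, rz in rad, then the opening from 0.0 (shut) to 1.0 (fully open); each row is the pose to reach, as a shift and turn from the pose commanded when the command began, along the tool's axes at that moment; what a row does not reach only later rows make up. A row lasts 1/8 s, in which the tool goes at most 0.0625 m and 0.188 rad, less where a joint would pass 70% of its speed; a pose out of reach is approached as far as the arm can. The fingers move at their own pace and stop on an object; the grip force is fixed at half the most. Time passes only in rows, so rows that do not move let the fingers close. It prints the time, the measured TCP pose, the force, the opening and the grip force at its end. Input that does not fit is refused with a message, and nothing moves.
- ctrl.get_obs(): the state, without advancing time (a new reading comes with each control period).
- ctrl.camera(name): name is "scene" or "top" or "wrist"; returns the picture (480x640x3 uint8, blue, green, red); there is no depth.
- ctrl.camera_params(name): a dict with "fovy" (degrees; the focal length in pixels is half the picture's height over the tangent of half this angle, whatever the lens; pixels are square), "cx", "cy" (the principal point, pixels), "dist" ([k1, k2, p1, p2, k3] as OpenCV has them; the pictures are not rectified), "view" (4x4, takes a point from world to camera coordinates). Camera axes: x right, y up, looking along -z (the intrinsics and any distortion apply to the point x, -y, -z); pixel columns grow to the right and rows downward; lengths in m; the calibration is good to about 2 mm. A picture is of the moment at which its call begins: read the wrist's pose just before it. camera_params takes no time and is no camera call; for the wrist camera it gives the pose at the moment of the call.
- ctrl.hand_in(): hands the job in; it is judged then, once.
The state is a dict: "time_s": time; "q": joint angles; "dq": joint speeds; "joint_efforts": joint torques, N m; "eef_pos": TCP position; "eef_rot": TCP orientation; "wrist_force": force on the tool from outside, world axes, zero at the start; "torque": the same for the moment, N m; "opening": opening from 0.0 (shut) to 1.0 (fully open); "grasp_force": force on a finger pad.
Only numpy, scipy, OpenCV 4.12 (cv2) and the standard library are available. Lean on these libraries where they do the work, as an engineer would, in place of code of your own. Each camera call takes 0.05 s, during which the arm holds its last target. There are 200 camera calls.

### The job

Give the tubes in the white bench microcentrifuge a short spin: push its open lid down until the catch snaps and the lid stays shut by itself, then press the raised rear end of the power rocker so that it tips over to on, then press the oblong short-spin key beside the display. The spin lasts only while that key is down, so finish while still holding it down. Only push and press, in this order; never press the round key, and leave the things standing round the machine where they are.

Things in the scene. Friction and masses are not known exactly. Their poses are not given: they have to be found in the camera images.
- centrifuge: white bench microcentrifuge, fixed, 200 mm wide (y), 250 deep (x), 121 high with its lid shut. Origin: centre of its underside on the bench; x to its rear, where the lid is hinged, z up. At its front (-x) a black panel, sloping up to the rear at 0.18 rad, bears, from its left (+y): flat display, oblong key, round key, rocker.
- lid (a joint): angle of the grey lid about its rear hinge (level axis along the machine's y), rad: 0 shut, 1.2 fully open; starts half open. Stiff, sprung towards open: 2 to 4 N at the front edge, then about 10 N at 0.09, where a bead under the edge meets a sprung roller and snaps past it. Past it the lid stays shut under 0.01, on a rigid stop; let go short of it, it rises to about 0.46.
- lid_lip (a point): middle of the top of the lip on the lid's front edge, the place to push; moves with the lid. Lip 70 mm wide, sticks out 7 mm, 6 thick; this point is 5 mm behind its front edge, and with the lid shut 168 mm in front of the hinge axis, 22 mm above it (120 above the bench). The lid's outer face is flat from here to the hinge.
- lid_hinge (a point): middle of the lid's hinge axis, 112 mm behind the centrifuge's origin and 98 mm above the bench
- rocker (a joint): tilt of the black power rocker (rad): 0 off (rear end raised), 0.4 on (front end raised). Over-centre spring: it rests only near 0 or 0.4 and snaps over from 0.2 on; about 4 N on its raised end starts it.
- rocker_rear (a point): top of the rocker near its rear end, the end to press; moves with it. Rocker 39 mm long (front to rear), 24 wide, pivot 17 mm in front of this point, which is 11 mm above the panel when off, 4 when on. Bezel round it 3 mm high. Nearest key 44 mm to the left; the shut lid's edge is about 25 mm behind this point and 30 mm higher.
- bar_key (a joint): travel of the oblong short-spin key (m), into the panel, square to its slope: 0 up, 0.004 fully down; sprung, 1 N to start, 4.6 N at the bottom; it springs back when let go
- bar_key_top (a point): middle of the top of the oblong short-spin key, 30 mm wide, 18 mm front to rear, its top 10 mm above the panel, moving with it; the short-spin key is the one beside the display
- round_key (a joint): travel of the round key (m), 0 up, 0.004 down; not to be pressed
- round_key_top (a point): middle of the top of the round key, diameter 18 mm, between the oblong key and the rocker, 44 mm from each; top 10 mm above the panel
- vial_1: loose glass vial with a black cap, 28 mm across, 58 mm high, standing beside the centrifuge; origin at the centre of its underside
- vial_2: loose glass vial with a white cap, 28 mm across, 58 mm high, standing beside the centrifuge; origin at the centre of its underside
- jar_2: loose white-lidded jar, 57 mm across, 59 mm high, standing at the right of the centrifuge's panel; origin at the centre of its underside
- weigh_boats: loose nest of white weighing boats, 62 x 62 x 18 mm, at the right of the centrifuge; origin at the centre of its underside
- tin_1: loose lidded metal moisture tin, 66 mm across, 42 mm high, at the right front of the bench; origin at the centre of its underside
- timer: loose small bench timer lying flat, 64 x 64 x 18 mm, at the right front of the bench, not part of the job; origin at the centre of its underside

How it is judged:
By the outcome, as a careful person would: the job done as asked, in the order asked, and still so for the second after the job is handed in, while the arm keeps its last pose, push and grip.
It also fails if it takes over 51 s, if anything falls off the work surface, if the arm or the gripper's body presses on something with over 40 N, if the wrist force passes 120 N, or if a joint passes its speed limit or range.

## Working session

There is one attempt and no reset: what is moved stays moved. The work goes in short steps, Python scripts to look and compute and a shell command to move; the robot and the scene stay as the last step left them, time stands still between calls to the robot, and variables do not carry over. Pictures are saved under pics/ and viewed, at most 10 in all, crops included, and the job is handed in when it is done.

```bash
ls; mkdir -p pics; python3 - <<'E'
from bench import ctrl
import cv2
for n in("scene","top"):
    im=ctrl.camera(n); cv2.imwrite(f"pics/{n}0.png",im)
    p=ctrl.camera_params(n); print(n,p)
o=ctrl.get_obs(); print(o)
E
```

```text
bench.py
jog.py
pics
scene {'fovy': 52.31374955446879, 'cx': 308.5566577798639, 'cy': 241.25824301830895, 'dist': array([-0.08189834,  0.        ,  0.        ,  0.        ,  0.        ]), 'view': array([[-0.55474678, -0.83201593, -0.0023455 ,  0.35426027],
       [ 0.33957725, -0.22898496,  0.91227911, -0.27588566],
       [-0.75956784,  0.50528742,  0.40956235, -0.84478384],
       [ 0.        ,  0.        ,  0.        ,  1.        ]])}
top {'fovy': 55.01453985359495, 'cx': 323.92160956720306, 'cy': 240.68632339689364, 'dist': array([-0.00480424,  0.        ,  0.        ,  0.        ,  0.        ]), 'view': array([[-0.00657729, -0.99971565, -0.02292072,  0.0413993 ],
       [ 0.98794647, -0.01004143,  0.15446987, -0.58270249],
       [-0.15465611, -0.02162845,  0.98773159, -1.06907231],
       [ 0.        ,  0.        ,  0.        ,  1.        ]])}
{'time_s': 0.1, 'q': array([-1.52030083e+00,  1.81491397e-01,  1.60790206e+00, -1.27785824e-05,
        1.35384519e+00, -2.06293829e-01]), 'dq': array([ 0.00029191, -0.00189499, -0.00223788,  0.00132437,  0.00090574,
        0.00011079]), 'joint_efforts': array([ 9.08210695e-04, -4.45876729e+01, -3.52237880e+01, -2.89740183e-04,
        4.07515254e-03,  1.55343736e-05]), 'eef_pos': array([ 0.14602659, -0.55562109,  0.23046328]), 'eef_rot': array([-8.20988288e-04,  9.91768210e-01,  1.28043512e-01,  5.78266233e-05]), 'wrist_force': array([0.66134103, 0.53044152, 0.60866186]), 'torque': array([ 0.04809039,  0.00434517, -0.04141201]), 'grasp_force': 0.0, 'opening': 0.9966648524345514}
```

View pics/scene0.png

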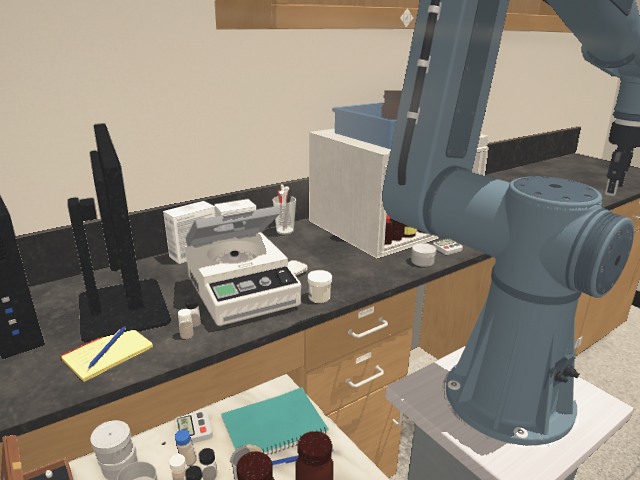

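View pics/top0.png

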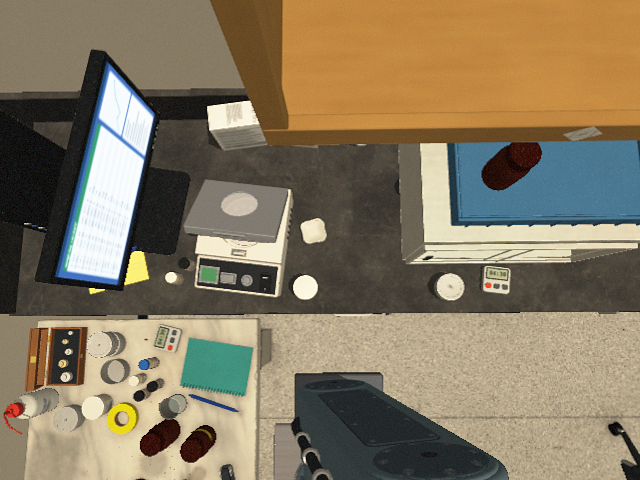

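The top view shows the machine with its panel at about (237,275): display (209,274), oblong key (228,279), round key (247,281), rocker (265,283). The lid's front edge runs from (186,228) to (282,242). The scene view shows the panel at about (250,283) with the lid half open. I'll enlarge both.

```bash
python3 - <<'E'
import cv2,numpy as np
a=cv2.imread("pics/top0.png")[165:305,160:340]; b=cv2.imread("pics/scene0.png")[195:335,165:345]
a=cv2.resize(a,None,fx=4.2,fy=4.2,interpolation=cv2.INTER_CUBIC)
b=cv2.resize(b,None,fx=4.2,fy=4.2,interpolation=cv2.INTER_CUBIC)
cv2.imwrite("pics/a.png",a);cv2.imwrite("pics/b.png",b);print(a.shape)
E
```

```text
(588, 756, 3)
```

View pics/a.png

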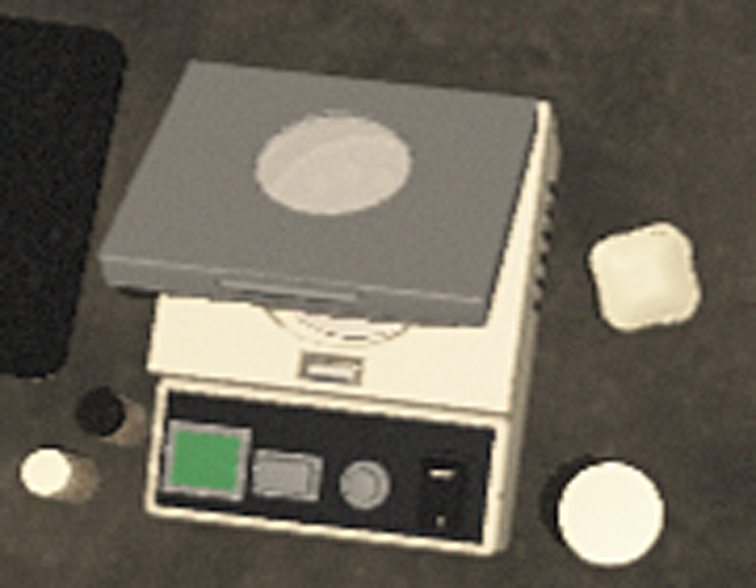

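View pics/b.png

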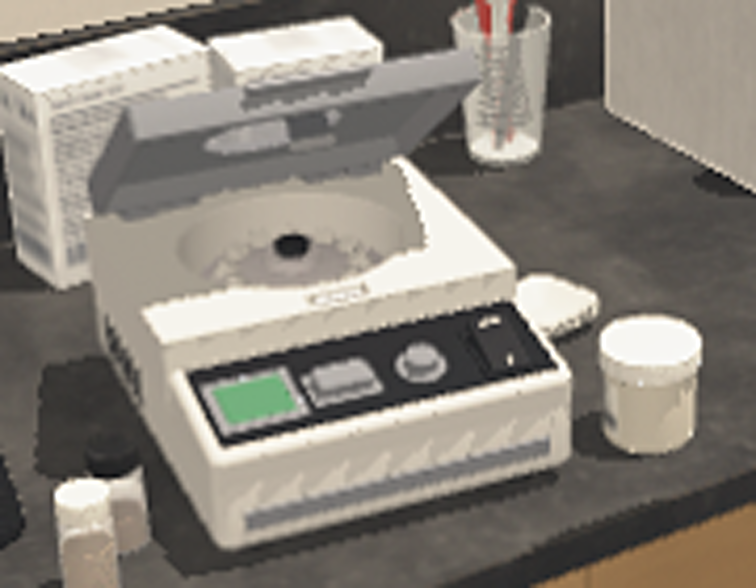

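Close-ups show (crop pixels, top / scene): display (206,459)/(253,397), oblong key (288,472)/(344,376), round key (365,483)/(420,356), rocker (441,489)/(500,340), lip middle (289,291)/(320,86). The rear of the rocker carries the long white mark. Triangulating.

```bash
cat > h.py <<'E'
import numpy as np,cv2
from bench import ctrl
def ray(p,uv):
    f=240/np.tan(np.radians(p["fovy"]/2))
    K=np.array([[f,0,p["cx"]],[0,f,p["cy"]],[0,0,1.]])
    x,y=cv2.undistortPoints(np.array([[uv]],float),K,p["dist"])[0,0]
    V=p["view"]; R=V[:3,:3]; return -R.T@V[:3,3], R.T@np.array([x,-y,-1])
def tri(rs):
    A=[];b=[]
    for c,d in rs:
        d=d/np.linalg.norm(d);M=np.eye(3)-np.outer(d,d);A.append(M);b.append(M@c)
    A_=np.vstack(A);b_=np.hstack(b);x=np.linalg.lstsq(A_,b_,rcond=None)[0]
    return x,np.linalg.norm(A_@x-b_)
def onz(r,z): c,d=r; return c+d*(z-c[2])/d[2]
E
python3 - <<'E'
from h import *
T=ctrl.camera_params("top");S=ctrl.camera_params("scene")
P=dict(disp=((206,459),(253,397)),bar=((288,472),(344,376)),rnd=((365,483),(420,356)),rock=((441,489),(500,340)),
 lip=((289,291),(320,86)),catch=((331,367),(338,293)),cornerR=((494,550),(566,378)))
cr=lambda c,o:((c[0]+.5)/4.2-.5+o[0],(c[1]+.5)/4.2-.5+o[1])
R={}
for k,(a,b) in P.items():
    x,e=tri([ray(T,cr(a,(160,165))),ray(S,cr(b,(165,195)))]);R[k]=x;print(k,x.round(4),round(e,4))
d=R["bar"]-R["rock"];print("yaw",np.arctan2(-d[0],d[1]),np.linalg.norm(d))
E
cat >> h.py <<'E'
from scipy.spatial.transform import Rotation as Ro
def pose():
    o=ctrl.get_obs();return o["eef_pos"],Ro.from_quat(np.roll(o["eef_rot"],-1)),o
YAW=-0.125
XM=np.array([np.cos(YAW),np.sin(YAW),0]);YM=np.array([-XM[1],XM[0],0])
def delta(t,tilt=0):
    p,R,o=pose();d=R.inv().apply(np.array(t)-p)
    Rt=Ro.from_matrix(np.column_stack([XM,-YM,[0,0,-1]]))
    return d.round(4),(R.inv()*Rt).as_rotvec().round(4)
E
python3 -c "
from h import *
print(delta([.5,.232,.30]))"
```

```text
(array([ 0.5424, -0.672 , -0.0683]), array([-0.0017, -0.    ,  0.3818]))
```

```bash
python3 jog.py '[0.0, 0.0, -0.06, 0, 0, 0, 0, 0.04, -0.05, -0.068, 0, 0, 0.1, 0, 0.08, -0.1, -0.068, 0, 0, 0.2, 0, 0.12, -0.15, -0.068, 0, 0, 0.3, 0, 0.16, -0.2, -0.068, 0, 0, 0.382, 0, 0.2, -0.248, -0.068, 0, 0, 0.382, 0, 0.24, -0.298, -0.068, 0, 0, 0.382, 0, 0.28, -0.347, -0.068, 0, 0, 0.382, 0, 0.32, -0.396, -0.068, 0, 0, 0.382, 0, 0.36, -0.446, -0.068, 0, 0, 0.382, 0]'; python3 -c "
from h import *
print(delta([.5,.232,.30]))"
```

```text
time_s: 1.35
eef_pos: [0.3767, -0.0415, 0.2994]
eef_rot: [0.0, 0.998, -0.063, 0.0]
wrist_force: [1.5, -0.6, 0.4]
opening: -0.0
grasp_force: 0.0
(array([ 0.088 , -0.2868, -0.0007]), array([ 0.0004, -0.0009, -0.0005]))
```

```bash
python3 jog.py '[0.018, -0.058, 0, 0, 0, 0, 0, 0.036, -0.116, 0, 0, 0, 0, 0, 0.053, -0.173, 0, 0, 0, 0, 0, 0.07, -0.23, 0, 0, 0, 0, 0, 0.088, -0.287, 0, 0, 0, 0, 0, 0.088, -0.287, 0, 0, 0, 0, 0, 0.088, -0.287, 0, 0, 0, 0, 0]'; python3 -c "
from h import *
p=ctrl.camera_params('wrist');cv2.imwrite('pics/w1.png',ctrl.camera('wrist'));print(p)"
```

```text
time_s: 2.22
eef_pos: [0.499, 0.2301, 0.2985]
eef_rot: [0.0, 0.998, -0.062, -0.001]
wrist_force: [0.1, -0.5, 0.2]
opening: 0.002
grasp_force: 0.0
{'fovy': 58.51972650660849, 'cx': 324.1006524920379, 'cy': 236.96429694772274, 'dist': array([0.01337091, 0.        , 0.        , 0.        , 0.        ]), 'view': array([[-1.24237975e-01, -9.92252412e-01,  2.74799253e-04,
         2.89986033e-01],
       [ 9.45215297e-01, -1.18432799e-01, -3.04206698e-01,
        -3.83028426e-01],
       [ 3.01882375e-01, -3.75342798e-02,  9.52606010e-01,
        -5.85972313e-01],
       [ 0.00000000e+00,  0.00000000e+00,  0.00000000e+00,
         1.00000000e+00]])}
```

View pics/w1.png

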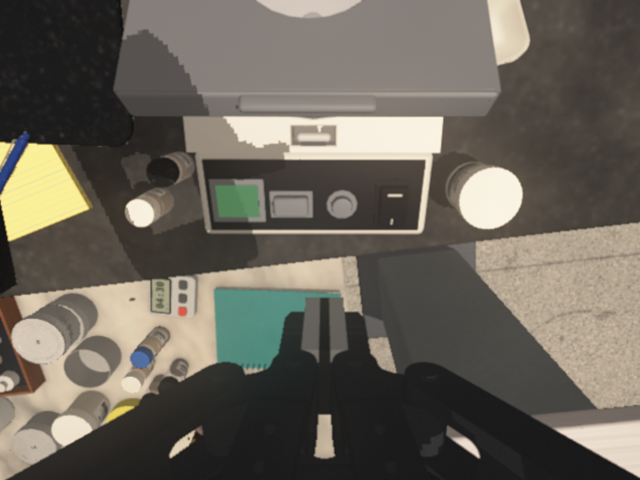

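The wrist view shows the machine square to the tool: oblong key (291,204), round key (341,203), rocker (392,206) with rear end near (395,188), lip from (240,104) to (376,104). Triangulating against the other views.

```bash
python3 - <<'E'
from h import *
T=ctrl.camera_params("top");S=ctrl.camera_params("scene");W=ctrl.camera_params("wrist")
P=dict(disp=((206,459),(253,397),(238,201)),bar=((288,472),(344,376),(291,204)),rnd=((365,483),(420,356),(341,203)),rock=((441,489),(500,340),(392,206)),
 lip=((289,291),(320,86),(308,103)),catch=((331,367),(338,293),(314,134)))
cr=lambda c,o:((c[0]+.5)/4.2-.5+o[0],(c[1]+.5)/4.2-.5+o[1])
R={}
for k,(a,b,w) in P.items():
    r=[ray(T,cr(a,(160,165))),ray(S,cr(b,(165,195))),ray(W,w)]
    x,e=tri(r);y,f=tri(r[::2]);R[k]=x;print(k,x.round(4),round(e,4),"TW",y.round(4),round(f,4))
for k,z in(("bar",.082),("rnd",.082),("rock",.079)): print(k,onz(ray(W,P[k][2]),z).round(4))
print("rocker rear",onz(ray(W,(395,188)),.088).round(4))
for c in((240,104),(376,104)): print("lip end",onz(ray(W,c),.211).round(4))
d=R["bar"]-R["rock"];print("yaw",np.arctan2(-d[0],d[1]))
E
```

```text
disp [0.5022 0.3047 0.0799] 0.0011 TW [0.5021 0.3045 0.0801] 0.0008
bar [0.4941 0.2584 0.0816] 0.0009 TW [0.4943 0.2587 0.082 ] 0.0
rnd [0.4889 0.2157 0.0823] 0.0015 TW [0.4884 0.2162 0.0776] 0.0007
rock [0.4825 0.1725 0.0826] 0.0026 TW [0.4835 0.173  0.0882] 0.0006
lip [0.5731 0.2277 0.2103] 0.0051 TW [0.5737 0.2288 0.2149] 0.0019
catch [0.5507 0.2316 0.0983] 0.0015 TW [0.5507 0.2313 0.1011] 0.0014
bar [0.4943 0.2586 0.082 ]
rnd [0.4898 0.2158 0.082 ]
rock [0.4808 0.1721 0.079 ]
rocker rear [0.4983 0.1696 0.088 ]
lip end [0.5785 0.2629 0.211 ]
lip end [0.5698 0.1935 0.211 ]
yaw -0.13395466516347398
```

```bash
python3 -c "
from h import *
print(delta([.574,.2285,.225]))"
```

```text
(array([ 0.0745, -0.0084,  0.0739]), array([ 0.0007,  0.0008, -0.0006]))
```

```bash
python3 jog.py '[0.04, -0.004, 0.02, 0, 0, 0, 0, 0.075, -0.008, 0.05, 0, 0, 0, 0, 0.075, -0.008, 0.074, 0, 0, 0, 0, 0.075, -0.008, 0.074, 0, 0, 0, 0]'; python3 jog.py '[-0.006, 0, 0.02, 0, 0, 0, 0, -0.014, 0, 0.032, 0, 0, 0, 0, -0.022, 0, 0.044, 0, 0, 0, 0, -0.028, 0, 0.056, 0, 0, 0, 0, -0.033, 0, 0.068, 0, 0, 0, 0, -0.037, 0, 0.08, 0, 0, 0, 0, -0.037, 0, 0.08, 0, 0, 0, 0]'
```

```text
time_s: 2.78
eef_pos: [0.5736, 0.2269, 0.2233]
eef_rot: [0.001, 0.998, -0.064, -0.002]
wrist_force: [-0.4, 0.0, 0.1]
opening: -0.002
grasp_force: 0.0
time_s: 3.65
eef_pos: [0.5377, 0.2334, 0.1438]
eef_rot: [0.0, 0.998, -0.063, -0.001]
wrist_force: [-0.5, -0.0, 1.5]
opening: -0.005
grasp_force: 0.4
```

```bash
python3 jog.py '[0, 0, 0.006, 0, 0, 0, 0, -0.001, 0, 0.012, 0, 0, 0, 0, -0.002, 0, 0.017, 0, 0, 0, 0, -0.002, 0, 0.017, 0, 0, 0, 0]';python3 jog.py '[0, 0, 0.003, 0, 0, 0, 0, 0, 0, 0.005, 0, 0, 0, 0, 0, 0, 0.006, 0, 0, 0, 0, 0, 0, 0.006, 0, 0, 0, 0]'; python3 -c "
from h import *
cv2.imwrite('pics/w2.png',ctrl.camera('wrist'))"
```

```text
time_s: 4.15
eef_pos: [0.5365, 0.234, 0.1288]
eef_rot: [-0.0, 0.998, -0.063, 0.0]
wrist_force: [-3.5, 0.2, 7.0]
opening: 0.004
grasp_force: 3.3
time_s: 4.65
eef_pos: [0.5365, 0.2336, 0.1219]
eef_rot: [0.0, 0.998, -0.063, 0.0]
wrist_force: [0.3, 0.8, -0.4]
opening: -0.0
grasp_force: 0.0
```

View pics/w2.png

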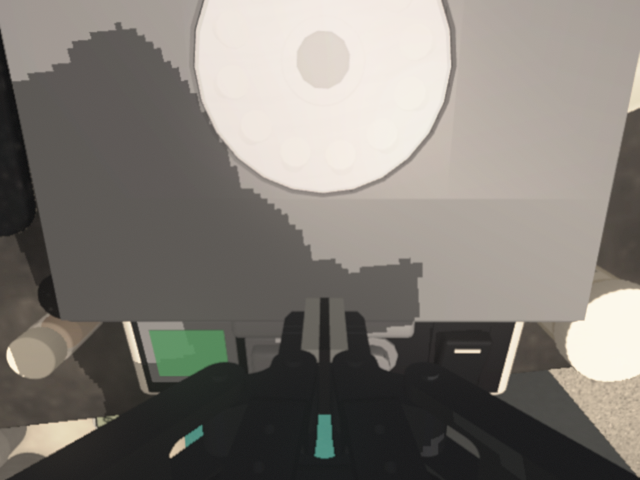

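The force rose to 7 N and dropped to zero, so the lid has snapped; the picture shows it level, with its front edge at row 320 and the tips on the lip at (325,310). I'll press lightly to the stop to be sure, then lift.

```bash
python3 jog.py '[0, 0, 0.001, 0, 0, 0, 0, 0, 0, 0.002, 0, 0, 0, 0, 0, 0, 0.003, 0, 0, 0, 0, 0, 0, 0.003, 0, 0, 0, 0]';python3 jog.py '[0, 0, -0.03, 0, 0, 0, 0, -0.03, 0, -0.06, 0, 0, 0, 0, -0.055, 0, -0.1, 0, 0, 0, 0, -0.055, 0, -0.13, 0, 0, 0, 0, -0.055, 0, -0.13, 0, 0, 0, 0, -0.055, 0, -0.13, 0, 0, 0, 0]'; python3 -c "
from h import *
print(ctrl.camera_params('wrist')['view'].tolist());cv2.imwrite('pics/w3.png',ctrl.camera('wrist'))"
```

```text
time_s: 5.2
eef_pos: [0.5365, 0.2335, 0.1209]
eef_rot: [0.0, 0.998, -0.062, 0.0]
wrist_force: [-5.6, -2.4, 12.5]
opening: 0.003
grasp_force: 6.4
time_s: 5.95
eef_pos: [0.4814, 0.2403, 0.2482]
eef_rot: [0.0, 0.998, -0.063, -0.001]
wrist_force: [-0.6, -0.0, -0.2]
opening: -0.001
grasp_force: 0.0
[[-0.12522968216463548, -0.9921277515281187, -0.00022661135532548628, 0.2985342524411985], [0.9452521617009079, -0.11924350336544558, -0.30377514332956584, -0.3804123261028752], [0.3013567279897823, -0.038255869522165455, 0.9527437278420664, -0.531890154732381], [0.0, 0.0, 0.0, 1.0]]
```

View pics/w3.png

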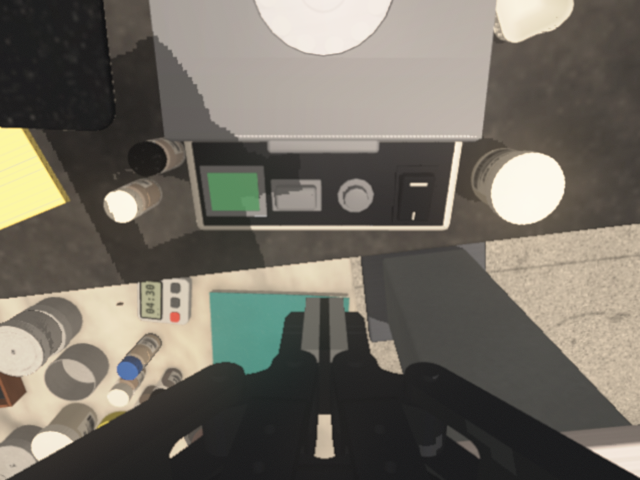

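The lid stays shut by itself: lip at (268–379,146), lid edge straight at row 137. The rocker is around (416,195) with its long mark at (418,184). I'll enlarge it with more contrast.

```bash
python3 - <<'E'
import cv2,numpy as np
a=cv2.imread("pics/w3.png")[135:235,380:480].astype(float)
b=cv2.imread("pics/w1.png")[135:235,350:450].astype(float)
f=lambda a:cv2.resize((np.clip(a/120,0,1)**.5*255).astype(np.uint8),None,fx=4,fy=4,interpolation=cv2.INTER_CUBIC)
cv2.imwrite("pics/c.png",np.hstack([f(a),f(b)]))
E
```

```text
(no output)
```

View pics/c.png

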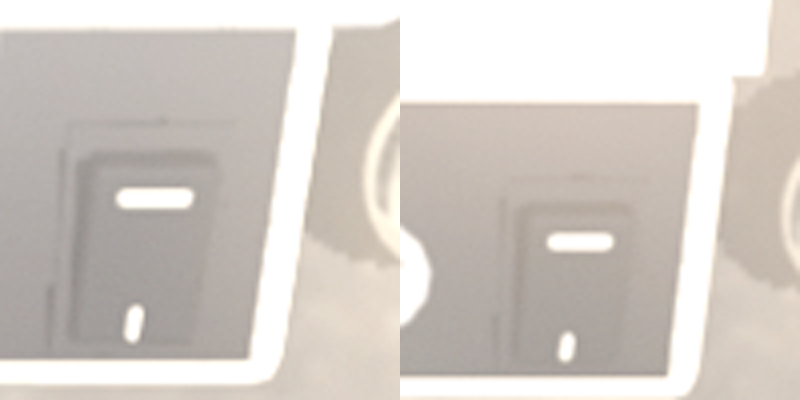

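The contrast crop shows the rocker's rear edge at about (417,174.5) in this view and (393.5,187) in the earlier one; its long mark lies at (418.3,184.1) and (394.6,195.1).

```bash
python3 - <<'E'
from h import *
W=ctrl.camera_params("wrist");W1=dict(W);W1["view"]=np.array([[-1.24237975e-01,-9.92252412e-01,2.74799253e-04,2.89986033e-01],[9.45215297e-01,-1.18432799e-01,-3.04206698e-01,-3.83028426e-01],[3.01882375e-01,-3.75342798e-02,9.52606010e-01,-5.85972313e-01],[0,0,0,1]])
T=ctrl.camera_params("top")
tm=((440+.5)/4.2-.5+160,(466+.5)/4.2-.5+165)
for n,a,b in(("mark",(418.3,184.1),(394.6,195.1)),("rear",(417,174.5),(393.5,187)),("bar",(297,193.5),(291,204)),("rnd",(355,194),(341,203)),("lid edge",(323,150),None)):
    r=[ray(W,a)]+([ray(W1,b)] if b else [])
    if b: print(n,[v.round(4) for v in (tri(r)[0],)],[onz(x,.086 if n in("mark","rear") else .082).round(4) for x in r])
    else: print(n,onz(r[0],.12).round(4))
print("mark top+w",tri([ray(T,tm),ray(W,(418.3,184.1))]))
for c in((268,147),(379,147)): print("lipend z.12",onz(ray(W,c),.12).round(4))
E
```

```text
mark [array([0.4919, 0.1709, 0.0876])] [array([0.4914, 0.1705, 0.086 ]), array([0.4917, 0.1707, 0.086 ])]
rear [array([0.4985, 0.171 , 0.0856])] [array([0.4985, 0.171 , 0.086 ]), array([0.4987, 0.1711, 0.086 ])]
bar [array([0.5025, 0.2549, 0.1197])] [array([0.4948, 0.2582, 0.082 ]), array([0.4941, 0.2591, 0.082 ])]
rnd [array([0.4892, 0.2162, 0.0813])] [array([0.4891, 0.2161, 0.082 ]), array([0.4896, 0.2163, 0.082 ])]
lid edge [0.5277 0.2348 0.12  ]
mark top+w (array([0.4948552 , 0.17242193, 0.09865944]), np.float64(0.0012550962738781125))
lipend z.12 [0.5338 0.2684 0.12  ]
lipend z.12 [0.5251 0.2    0.12  ]
```

```bash
python3 -c "
from h import *
print(delta([.493,.171,.105]))"
```

```text
(array([0.0207, 0.067 , 0.1426]), array([ 0.0009,  0.0023, -0.0005]))
```

```bash
python3 jog.py '[0.02, 0.05, 0.03, 0, 0, 0, 0, 0.0205, 0.067, 0.08, 0, 0, 0, 0, 0.0205, 0.067, 0.12, 0, 0, 0, 0, 0.0205, 0.067, 0.142, 0, 0, 0, 0, 0.0205, 0.067, 0.142, 0, 0, 0, 0]';python3 jog.py '[0, 0, 0.006, 0, 0, 0, 0, 0, 0, 0.012, 0, 0, 0, 0, 0, 0, 0.016, 0, 0, 0, 0, 0, 0, 0.016, 0, 0, 0, 0]'
```

```text
time_s: 6.62
eef_pos: [0.4911, 0.1709, 0.1039]
eef_rot: [0.001, 0.998, -0.063, -0.004]
wrist_force: [-0.8, -0.3, 0.3]
opening: 0.001
grasp_force: 0.0
time_s: 7.12
eef_pos: [0.4936, 0.1715, 0.0913]
eef_rot: [0.0, 0.998, -0.062, -0.0]
wrist_force: [-0.2, -0.1, 0.3]
opening: -0.001
grasp_force: 0.0
```

```bash
python3 jog.py '[0, 0, 0.001, 0, 0, 0, 0, 0, 0, 0.002, 0, 0, 0, 0]';python3 jog.py '[0, 0, 0.001, 0, 0, 0, 0, 0, 0, 0.001, 0, 0, 0, 0]'
```

```text
time_s: 7.38
eef_pos: [0.4939, 0.1716, 0.0895]
eef_rot: [-0.0, 0.998, -0.063, 0.0]
wrist_force: [0.0, -0.1, 2.5]
opening: -0.002
grasp_force: 1.4
time_s: 7.62
eef_pos: [0.4942, 0.1716, 0.0892]
eef_rot: [-0.0, 0.998, -0.063, 0.0]
wrist_force: [-2.6, -1.5, 7.0]
opening: -0.004
grasp_force: 3.2
```

```bash
for i in 1; do python3 jog.py '[0, 0, 0.001, 0, 0, 0, 0, 0, 0, 0.001, 0, 0, 0, 0]'; done;python3 jog.py '[0, 0, 0.001, 0, 0, 0, 0, 0, 0, 0.001, 0, 0, 0, 0]'
```

```text
time_s: 7.88
eef_pos: [0.4949, 0.1715, 0.0881]
eef_rot: [-0.0, 0.998, -0.063, 0.001]
wrist_force: [1.7, -1.0, 4.4]
opening: -0.004
grasp_force: 1.8
time_s: 8.12
eef_pos: [0.4945, 0.1715, 0.0867]
eef_rot: [-0.0, 0.998, -0.063, 0.001]
wrist_force: [2.3, -0.0, 2.8]
opening: -0.002
grasp_force: 1.8
```

```bash
python3 jog.py '[0, 0, 0.001, 0, 0, 0, 0, 0, 0, 0.001, 0, 0, 0, 0]';python3 jog.py '[0, 0, 0.001, 0, 0, 0, 0, 0, 0, 0.001, 0, 0, 0, 0]';python3 jog.py '[0, 0, 0.001, 0, 0, 0, 0, 0, 0, 0.001, 0, 0, 0, 0]'
```

```text
time_s: 8.38
eef_pos: [0.4926, 0.1715, 0.0845]
eef_rot: [0.0, 0.998, -0.063, -0.001]
wrist_force: [-0.9, -0.1, 0.4]
opening: -0.001
grasp_force: 0.3
time_s: 8.62
eef_pos: [0.4928, 0.1715, 0.0836]
eef_rot: [0.0, 0.998, -0.063, -0.001]
wrist_force: [-0.7, 0.6, 0.0]
opening: 0.004
grasp_force: 0.0
time_s: 8.88
eef_pos: [0.4935, 0.1715, 0.0831]
eef_rot: [0.0, 0.998, -0.063, -0.0]
wrist_force: [0.2, 0.5, -0.1]
opening: -0.001
grasp_force: 0.0
```

```bash
python3 jog.py '[0, 0, -0.05, 0, 0, 0, 0, -0.005, -0.02, -0.1, 0, 0, 0, 0, -0.0185, -0.067, -0.15, 0, 0, 0, 0, -0.0185, -0.067, -0.165, 0, 0, 0, 0, -0.0185, -0.067, -0.165, 0, 0, 0, 0, -0.0185, -0.067, -0.165, 0, 0, 0, 0]'; python3 - <<'E'
from h import *
W=ctrl.camera_params("wrist");im=ctrl.camera("wrist");cv2.imwrite("pics/w4.png",im)
f=lambda a:cv2.resize((np.clip(a.astype(float)/120,0,1)**.5*255).astype(np.uint8),None,fx=4,fy=4,interpolation=cv2.INTER_CUBIC)
cv2.imwrite("pics/d.png",np.hstack([f(im[135:235,380:480]),cv2.resize(im[135:235,260:360],None,fx=4,fy=4)]))
E
```

```text
time_s: 9.62
eef_pos: [0.4831, 0.2397, 0.2468]
eef_rot: [0.0, 0.998, -0.063, -0.001]
wrist_force: [-0.4, -0.9, -1.0]
opening: 0.002
grasp_force: 0.0
```

View pics/d.png

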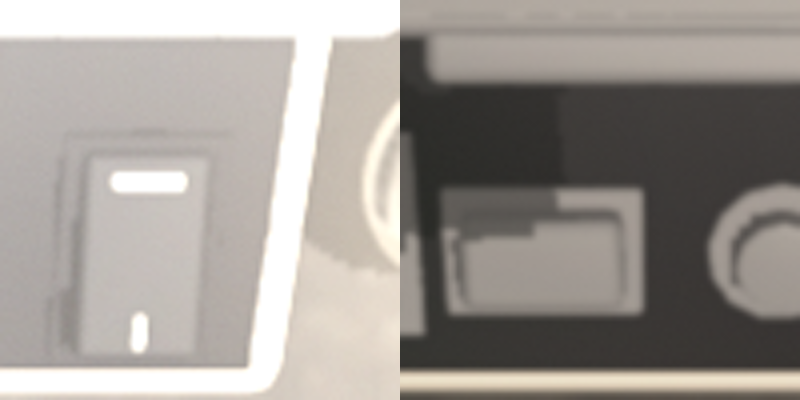

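The rocker has tipped: its long mark moved from about row 198 to row 181 in the crop and the front end is now raised. The oblong key is clear, with its top at crop (460–625, 212–310), centre image pixel (295.5,200.5).

```bash
python3 - <<'E'
from h import *
W=ctrl.camera_params("wrist");g=lambda u,v:ray(W,((u-400+.5)/4-.5+260,(v+.5)/4-.5+135))
for n,u,v,z in(("keyL",457,265,.082),("keyR",627,265,.082),("rimL",445,252,.075),("rimR",643,252,.075),("front",540,310,.08),("rear",540,212,.084),("c",541,262,.082)): print(n,onz(g(u,v),z).round(4))
print(delta([.4935,.258,.10]))
E
```

```text
keyL [0.4934 0.275  0.082 ]
keyR [0.4895 0.2441 0.082 ]
rimL [0.4947 0.2779 0.075 ]
rimR [0.49   0.2411 0.075 ]
front [0.4826 0.2614 0.08  ]
rear [0.5016 0.2583 0.084 ]
c [0.492  0.2597 0.082 ]
(array([ 0.0086, -0.0198,  0.1464]), array([ 0.0012,  0.0028, -0.0009]))
```

```bash
python3 jog.py '[0.007, -0.021, 0.05, 0, 0, 0, 0, 0.007, -0.021, 0.1, 0, 0, 0, 0, 0.007, -0.021, 0.14, 0, 0, 0, 0, 0.007, -0.021, 0.15, 0, 0, 0, 0, 0.007, -0.021, 0.154, 0, 0, 0, 0, 0.007, -0.021, 0.154, 0, 0, 0, 0]';python3 jog.py '[0, 0, 0.003, 0, 0, 0, 0, 0, 0, 0.006, 0, 0, 0, 0, 0, 0, 0.006, 0, 0, 0, 0]';python3 jog.py '[0, 0, 0.001, 0, 0, 0, 0, 0, 0, 0.002, 0, 0, 0, 0, 0, 0, 0.002, 0, 0, 0, 0]'
```

```text
time_s: 10.42
eef_pos: [0.4943, 0.2604, 0.0956]
eef_rot: [-0.0, 0.998, -0.063, 0.001]
wrist_force: [-0.7, 0.6, -0.3]
opening: -0.003
grasp_force: 0.0
time_s: 10.8
eef_pos: [0.4932, 0.2603, 0.0884]
eef_rot: [-0.0, 0.998, -0.063, 0.0]
wrist_force: [0.2, -0.9, 0.3]
opening: 0.001
grasp_force: 0.0
time_s: 11.18
eef_pos: [0.4933, 0.2603, 0.0863]
eef_rot: [-0.0, 0.998, -0.063, 0.0]
wrist_force: [-0.6, 0.3, 0.9]
opening: -0.001
grasp_force: 0.4
```

```bash
python3 jog.py '[0, 0, 0.001, 0, 0, 0, 0, 0, 0, 0.002, 0, 0, 0, 0, 0, 0, 0.002, 0, 0, 0, 0]';python3 jog.py '[0, 0, 0.001, 0, 0, 0, 0, 0, 0, 0.0015, 0, 0, 0, 0, 0, 0, 0.0015, 0, 0, 0, 0]';python3 jog.py '[0, 0, 0.001, 0, 0, 0, 0, 0, 0, 0.001, 0, 0, 0, 0]'
```

```text
time_s: 11.55
eef_pos: [0.4936, 0.2603, 0.0845]
eef_rot: [-0.0, 0.998, -0.063, 0.0]
wrist_force: [-0.1, 0.4, 2.6]
opening: -0.001
grasp_force: 1.2
time_s: 11.92
eef_pos: [0.4938, 0.2603, 0.0831]
eef_rot: [-0.0, 0.998, -0.063, 0.001]
wrist_force: [2.9, -0.5, 2.9]
opening: -0.002
grasp_force: 1.8
time_s: 12.18
eef_pos: [0.494, 0.2603, 0.0822]
eef_rot: [-0.0, 0.998, -0.063, 0.001]
wrist_force: [2.1, -1.3, 5.6]
opening: -0.0
grasp_force: 2.3
```

```bash
python3 jog.py '[0, 0, 0.001, 0, 0, 0, 0, 0, 0, 0.001, 0, 0, 0, 0]';python3 jog.py '[0, 0, 0.001, 0, 0, 0, 0, 0, 0, 0.001, 0, 0, 0, 0, 0, 0, 0.001, 0, 0, 0, 0]'
```

```text
time_s: 12.42
eef_pos: [0.4941, 0.2603, 0.082]
eef_rot: [-0.0, 0.998, -0.063, 0.001]
wrist_force: [-0.7, -2.2, 10.0]
opening: 0.0
grasp_force: 5.2
time_s: 12.8
eef_pos: [0.4942, 0.2603, 0.0817]
eef_rot: [-0.0, 0.998, -0.062, 0.001]
wrist_force: [-2.8, -2.9, 16.5]
opening: -0.002
grasp_force: 8.3
```

The key is on its stop: the force climbs steeply with no more travel. One last look before handing in.

```bash
python3 -c "
from h import *
a=ctrl.camera('scene')[185:335,155:345];b=ctrl.camera('wrist')
cv2.imwrite('pics/e.png',np.hstack([cv2.resize(a,(400,316)),cv2.resize(b,(400,316))]))
print(ctrl.get_obs()['wrist_force'])"
```

```text
[-2.3057948  -3.02292375 16.63266173]
```

View pics/e.png

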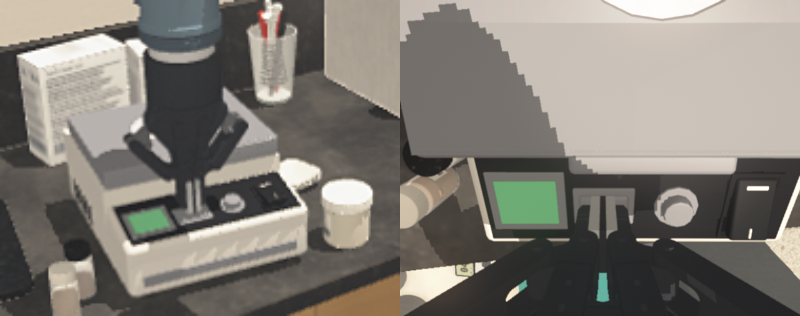

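The lid is shut, the rocker is on, and the fingertips are on the oblong key at (195,215) in the left half. The round key is free, and the vials, jar and weighing boats in view are where they were.

```bash
python3 -c "
from bench import ctrl
print(ctrl.hand_in())"
```

```text
the job is handed in; nothing more can be done
None
```

I handed the job in at about 13 s with the lid snapped shut, the rocker tipped to on and the short-spin key held fully down at about 17 N; the round key and the things standing round the machine were not touched.

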